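# Fetch the hollow spindle from under two shafts

## Task

The hollow spindle lying low in the middle of the wooden shaft rack is to be measured. Lift out the two slimmer shafts that lie over it and lay them both in the wooden two-groove rest, next lay the hollow spindle in the pair of vee blocks on the black plate, then put the two shafts back into the rack, each in the shoulder notches it came from. Do not let any of the three fall onto the bench.

Things in the scene. Friction and masses are not known exactly. Their poses are not given: they have to be found in the camera images.
- hollow_spindle: Thing to fetch: thick steel hollow spindle, 190 mm long, diameter 36 mm over its middle 156 mm, 28 mm journals at both ends, 18 mm bore, about 0.7 kg. Origin on its axis at mid-length, x along the axis (it may be rolled about it). Lies in the rack's deep middle vee, its axis 48 mm above the bench.
- collar_shaft: Slim steel shaft, 190 mm long, diameter 20 mm, with a collar (diameter 34, 10 mm wide) at its +x end and a 19 mm long thread at the other; about 0.5 kg. Origin on its axis at mid-length, x along the axis (it may be rolled about it). Lies in the rack's left or right shoulder notches, its axis 90 mm above the bench.
- plain_shaft: Slim plain steel shaft, 190 mm long, diameter 24 mm throughout, with a small keyway near one end; about 0.6 kg. Origin on its axis at mid-length, x along the axis (it may be rolled about it). Lies in the rack's other shoulder notches, its axis 93 mm above the bench.
- shaft_rack: Fixed plywood rack, 150 x 118 x 91 mm: 12 mm base, two upright boards (14 mm thick, 102 mm between them). Each board has a deep middle vee and a 90-degree shoulder notch at y = +40 and -40 mm, 13 mm deep, its bottom 76 mm above the bench. Origin: centre of the underside, on the bench; shafts lie along x, mid-length over the origin; z up.
- groove_rest: Fixed, empty plywood rest, 150 x 106 x 73 mm: 12 mm base, two upright boards (102 mm between them), each with 90-degree vee notches at y = +32 and -32 mm, 15 mm deep, bottom 58 mm above the bench; there the axis of the 20 mm shaft lies at 72 mm, of the 24 mm shaft at 75 mm. Either shaft in either groove. Origin: centre of the underside; shafts lie along x; z up.
- vee_blocks: Fixed black granite plate, 160 x 100 x 30 mm, with two steel vee blocks (62 mm wide, 65 mm between them, top 75 mm above the bench), empty. Their 90-degree vee runs along x over the origin, 24 mm deep; the spindle's axis lies in it 76 mm above the bench. Origin: centre of the underside, on the bench; z up.

How it is judged:
By the outcome, as a careful person would: the job done as asked, in the order asked, and still so for the second after the job is handed in, with the robot touching nothing.
It also fails if it takes over 120 s, if anything falls off the work surface, if the arm or the gripper's body presses on something with over 40 N, if the wrist force passes 120 N, or if a joint passes its speed limit or range.

## Robot

A 6-joint arm with a two-finger parallel gripper is mounted at the origin on a cart in front of the work surface, level with it; the furniture and walls round the work are solid. World frame = base frame: x ahead of the robot, y to its left, z up, the work surface at z = 0. Lengths are in m, angles in rad, forces in N, time in s.
With the tool pointing down it reaches from about 0.4 to 0.825 m from the base axis. Payload 7 kg.
Tool frame: the origin (TCP) lies at the very end of the fingers, on their centre line; the grasp point (between the pads) lies 19 mm behind it; z points along the fingers, y is the direction in which the jaws open and shut (so a half turn about z gives the same grasp; the last joint's range is limited). The gripper opens to 88 mm and grips with 3 to 60 N. Pads are 19 mm wide; open, the fingers measure 130 mm over their backs; the gripper's body (78 mm by 193 mm) begins 47 mm behind the grasp point.
Start: joints at [1.595, 0.359, 0.012, 0, -1.224, -0.288], TCP at [0.176, 0.652, 0.227] pointing down, gripper open.
Joint ranges: [-3.07, 3.07], [-1.43, 2.12], [-1.02, 1.25], [-3.03, 1.67], [-3.05, -0], [-3.03, 3.03]. Speed limits (rad/s): [2.39, 2.39, 3.01, 3.14, 3.14, 3.14].

## Interface

Orientations are given as [roll, pitch, yaw] about the fixed x, y, z axes, in that order (R = Rz(yaw) Ry(pitch) Rx(roll)).
In Python, from station import arm gives the robot as it stands.
- The arm moves only by the shell command python3 -m inch 'ROWS' [FORCE]. ROWS is text: rows parted by semicolons, each of 7 numbers parted by spaces: the closure, from 0 (fully open) to 1 (shut), then the shift along the tool's x, y, z each as a share of 300 mm, from -1 to 1, then the turn, a rotation vector about the tool's x, y, z each as a share of 60 degrees, from -1 to 1. In form: grip tx ty tz rx ry rz; .... A call has 1 to 12 rows; each row is the pose to reach, as a shift and turn from the pose commanded when the call began, along the tool's axes at that moment; what a row does not reach only later rows make up. A row lasts 1/10 s, in which the tool goes at most 50 mm and 8.59 degrees, less where a joint would pass 70% of its speed; a pose out of reach is approached as far as the arm can. A call with a number of a shift or a turn outside -1 to 1 is refused whole. A call with a gripper value outside its range is refused whole. The fingers move at their own pace and stop on an object; FORCE is the grip in N (left out, the last holds). Time passes only in rows, so rows that repeat a pose let the fingers close. It gives the time, the measured TCP pose, the force and the opening at its end, in the units of the state.
- arm.get_state(): the state, without advancing time (a new reading comes with each control period).
- arm.grab_frame(name): name is "scene" or "side" or "wrist"; returns a dict with "img" (480x640x3 uint8, red, green, blue), "range_z" (480x640 float32, m along the optical axis (not along the pixel's ray), 0 where there is no reading), "fx", "fy", "cx", "cy" (pixels), "extrinsics" (4x4, takes a point from world to camera coordinates); the wrist camera has in their place "tool_from_camera" (4x4, takes a point from camera to tool coordinates, whose origin is the TCP and whose axes are the flange's). Camera axes: x right, y up, looking along -z (the intrinsics and any distortion apply to the point x, -y, -z); pixel columns grow to the right and rows downward; lengths in m; the calibration is good to about 2 mm. The wrist camera is an equidistant fisheye: a pixel r from the principal point sees the ray r / f radians off the axis. A picture is of the moment at which its call begins: read the wrist's pose just before it.
- arm.job_done(): hands the job in, once; it reports no verdict.
The state is a dict: "t": time; "q": joint angles; "qd": joint speeds; "joint_efforts": joint torques, N m; "eef_pos": TCP position; "ee_rot": TCP orientation; "force": force on the tool from outside, world axes, zero at the start; "moment": the same for the moment, N m; "width": finger opening in m.
Only numpy, scipy, OpenCV 4.12 (cv2) and the standard library are available. Lean on these libraries where they do the work, as an engineer would, in place of code of your own. Each camera call takes 0.05 s, during which the arm holds its last target.

## Working session

There is one attempt and no reset: what is moved stays moved. The work goes in short steps, Python scripts to look and compute and a shell command to move; the robot and the scene stay as the last step left them, time stands still between calls to the robot, and variables do not carry over. Pictures are saved under pics/ and viewed, and the job is handed in when it is done.

```bash
ls; mkdir -p pics; python3 - <<'E'
from station import arm
import cv2,numpy as np
s=arm.get_state()
for k,v in s.items(): print(k,np.round(v,4))
for n in ["scene","side","wrist"]:
    f=arm.grab_frame(n); cv2.imwrite(f"pics/{n}0.png",f["img"][:,:,::-1])
    print(n,f["fx"],f["fy"],f["cx"],f["cy"],[k for k in f if k not in("img","range_z")]); print(np.round(f.get("extrinsics",f.get("tool_from_camera")),4))
    np.savez(f"pics/{n}0.npz",**f)
E
```

```text
pics
t 0.0
q [ 1.5951e+00  3.5940e-01  1.1000e-02 -4.0000e-04 -1.2241e+00 -2.8810e-01]
qd [ 0.0028  0.001   0.0021 -0.0012  0.0006 -0.0011]
joint_efforts [ 4.00000e-04 -5.82710e+01  2.93078e+01  6.99810e+00  7.10000e-03
 -1.00000e-04]
eef_pos [0.1759 0.6512 0.2256]
ee_rot [ 3.1399e+00 -1.0000e-04 -2.6390e-01]
force [ 0.2461 -0.106  -0.1577]
moment [-0.0035  0.0194 -0.0005]
width 0.0875
scene 547.3728388593215 547.3728388593215 318.94431200400203 236.04771750939133 ['fx', 'fy', 'cx', 'cy', 'extrinsics']
[[ 0.5134 -0.8581 -0.0045 -0.0163]
 [ 0.5021  0.2961  0.8126 -0.4145]
 [-0.6959 -0.4194  0.5829 -0.4153]
 [ 0.      0.      0.      1.    ]]
side 471.72763247269535 471.72763247269535 312.78364701395725 234.5055098910297 ['fx', 'fy', 'cx', 'cy', 'extrinsics']
[[ 0.9983 -0.0516 -0.0257 -0.5035]
 [ 0.0467  0.4616  0.8858 -0.2412]
 [-0.0338 -0.8856  0.4633 -0.6026]
 [ 0.      0.      0.      1.    ]]
wrist 371.64829954431775 371.64829954431775 321.06406337903815 239.71106661445208 ['fx', 'fy', 'cx', 'cy', 'tool_from_camera']
[[-1.000e-03  9.636e-01  2.673e-01  7.190e-02]
 [ 1.000e+00  8.000e-04  1.100e-03 -3.000e-04]
 [ 9.000e-04  2.673e-01 -9.636e-01 -1.577e-01]
 [ 0.000e+00  0.000e+00  0.000e+00  1.000e+00]]
```

View pics/scene0.png

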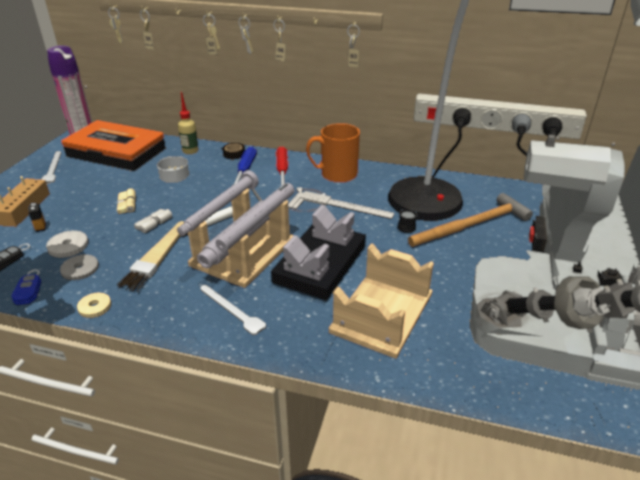

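View pics/side0.png

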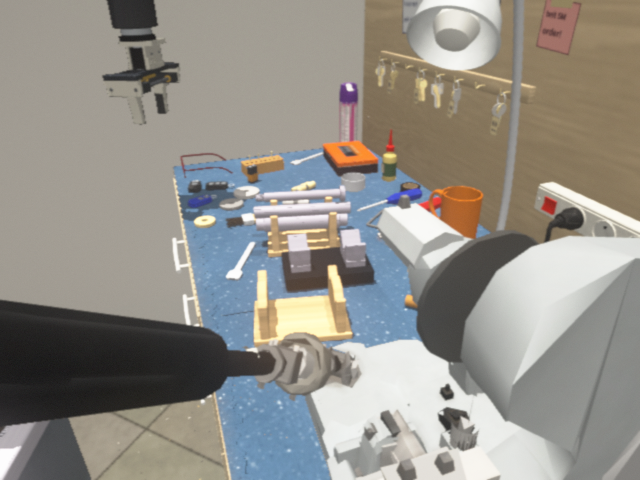

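View pics/wrist0.png

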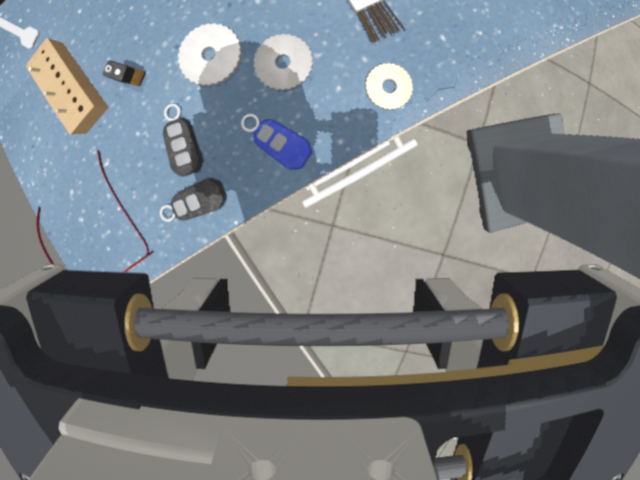

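```bash
cat > h.py <<'E'
import numpy as np,cv2
from scipy.spatial.transform import Rotation as R
def cloud(f):
    z=f["range_z"].astype(float); v,u=np.mgrid[:480,:640]
    x=(u-f["cx"])/f["fx"]*z; y=-(v-f["cy"])/f["fy"]*z
    P=np.stack([x,y,-z],-1).reshape(-1,3)
    E=np.array(f["extrinsics"]); W=(P-E[:3,3])@E[:3,:3]
    return W.reshape(480,640,3),z>0
def topmap(fs,x0,x1,y0,y1,res=.001):
    H=np.zeros((int((x1-x0)/res),int((y1-y0)/res)),np.float32)-1
    C=np.zeros(H.shape+(3,),np.uint8)
    for f in fs:
        W,m=cloud(f); W=W[m]; c=f["img"][m]
        i=((x1-W[:,0])/res).astype(int); j=((y1-W[:,1])/res).astype(int)
        k=(i>=0)&(j>=0)&(i<H.shape[0])&(j<H.shape[1])&(W[:,2]<.2)
        o=np.argsort(W[k,2]); H[i[k][o],j[k][o]]=W[k,2][o]; C[i[k][o],j[k][o]]=c[k][o]
    return H,C
E
python3 - <<'E'
from h import *
fs=[dict(np.load(f"pics/{n}0.npz")) for n in("scene","side")]
W,m=cloud(fs[0])
for p in [(240,235),(320,260),(385,300),(250,183),(290,190),(215,255),(60,300)]: print(p,W[p[1],p[0]].round(3))
W,m=cloud(fs[1])
for p in [(300,195),(300,210),(300,223),(327,265),(300,320)]: print(p,W[p[1],p[0]].round(3))
for n,f in zip("ab",fs):
    H,C=topmap([f],.1,.8,-.15,.65)
    cv2.imwrite(f"pics/map{n}.png",cv2.applyColorMap((np.clip(H,0,.12)/.12*255).astype(np.uint8),cv2.COLORMAP_JET)[:600])
E
```

```text
(240, 235) [0.447 0.389 0.094]
(320, 260) [0.488 0.271 0.066]
(385, 300) [0.51  0.169 0.013]
(250, 183) [0.586 0.473 0.091]
(290, 190) [0.591 0.392 0.099]
(215, 255) [0.427 0.426 0.054]
(60, 300) [0.265 0.61  0.001]
(300, 195) [0.504 0.47  0.095]
(300, 210) [0.502 0.392 0.096]
(300, 223) [0.501 0.421 0.053]
(327, 265) [0.546 0.289 0.03 ]
(300, 320) [ 0.494 -0.448  0.48 ]
```

```bash
python3 - <<'E'
from h import *
fs=[dict(np.load(f"pics/{n}0.npz")) for n in("scene","side")]
H,C=topmap(fs,.3,.7,.0,.6)
a=cv2.applyColorMap((np.clip(H,0,.12)/.12*255).astype(np.uint8),cv2.COLORMAP_JET); a[H<-.5]=0
cv2.imwrite("pics/map.png",a)
E
```

```text
(no output)
```

View pics/map.png

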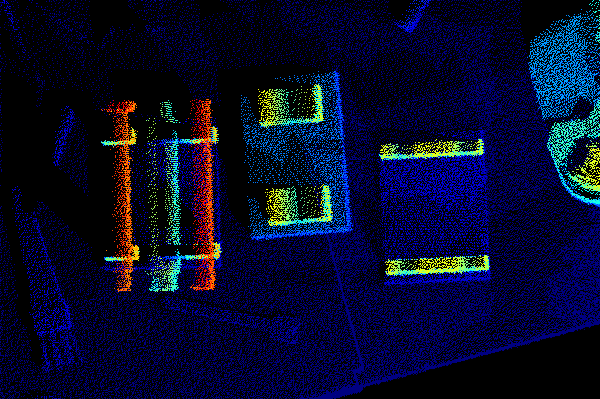

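```bash
python3 -m inch '0.3 0 0 -0.25 0 0 0; 0.3 0.3 0.3 -0.25 0 0 -0.1; 0.3 0.6 0.6 -0.25 0 0 -0.2; 0.3 0.94 0.89 -0.25 0 0 -0.252; 0.3 0.94 0.89 -0.25 0 0 -0.252; 0.3 0.94 0.89 -0.25 0 0 -0.252; 0.3 0.94 0.89 -0.25 0 0 -0.252; 0.3 0.94 0.89 -0.25 0 0 -0.252; 0.3 0.94 0.89 -0.25 0 0 -0.252; 0.3 0.94 0.89 -0.25 0 0 -0.252; 0.3 0.94 0.89 -0.25 0 0 -0.252; 0.3 0.94 0.89 -0.25 0 0 -0.252' 30
```

```text
t: 1.35
eef_pos: [0.3784, 0.3208, 0.3014]
ee_rot: [-3.142, 0.0, 0.0]
force: [-0.7, 0.4, 0.3]
width: 0.0613
```

```bash
cat >> h.py <<'E'
def wcloud(f,s):
    z=f["range_z"].astype(float); v,u=np.mgrid[:480,:640]
    a=(u-f["cx"])/f["fx"]; b=(v-f["cy"])/f["fy"]; r=np.hypot(a,b)+1e-9
    t=np.tan(r)/r
    P=np.stack([a*t*z,-b*t*z,-z],-1).reshape(-1,3)
    T=np.array(f["tool_from_camera"]); P=P@T[:3,:3].T+T[:3,3]
    W=P@R.from_euler('xyz',s["ee_rot"]).as_matrix().T+s["eef_pos"]
    return W.reshape(480,640,3),(z>0)&(r<1.3)
E
python3 - <<'E'
from h import *
from station import arm
s=arm.get_state(); f=arm.grab_frame("wrist")
print(s["t"],s["eef_pos"],s["ee_rot"],s["width"])
np.savez("pics/w1.npz",**f,eef_pos=s["eef_pos"],ee_rot=s["ee_rot"])
cv2.imwrite("pics/w1.png",f["img"][:,:,::-1])
g=arm.grab_frame("scene"); np.savez("pics/s1.npz",**g)
W,m=wcloud(f,s)
H=np.zeros((400,600),np.float32)-1
w=W[m]; i=((.7-w[:,0])*1000).astype(int); j=((.6-w[:,1])*1000).astype(int)
k=(i>=0)&(j>=0)&(i<400)&(j<600)&(w[:,2]<.2); o=np.argsort(w[k,2]); H[i[k][o],j[k][o]]=w[k,2][o]
a=cv2.applyColorMap((np.clip(H,0,.12)/.12*255).astype(np.uint8),cv2.COLORMAP_JET); a[H<-.5]=0
cv2.imwrite("pics/wmap1.png",a)
E
```

```text
1.35 [0.37840347 0.32076444 0.30138048] [-3.14158996e+00  2.42944960e-04  1.72839634e-04] 0.06128067746152476
```

View pics/w1.png

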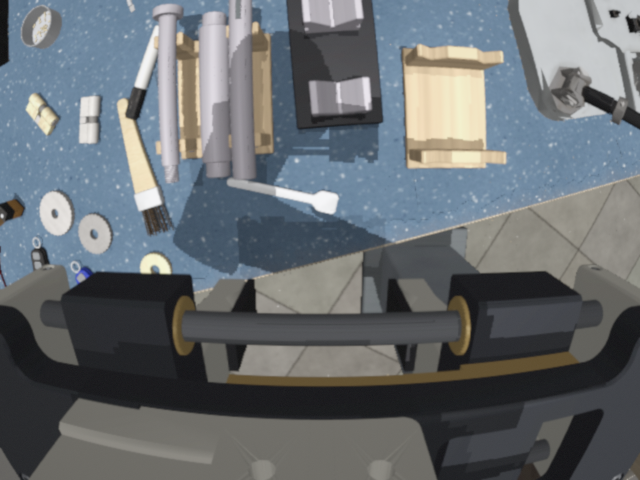

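View pics/wmap1.png

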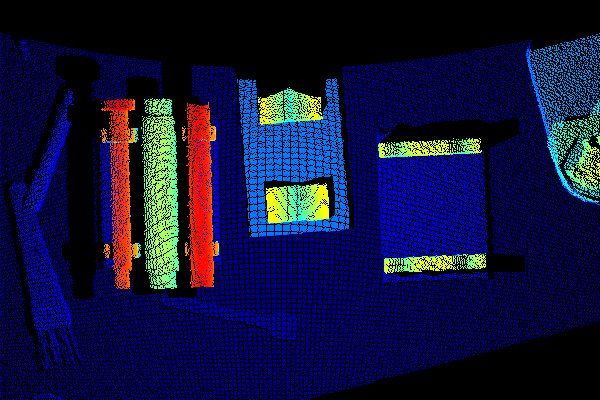

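```bash
cat > fit.py <<'E'
from h import *
from scipy.optimize import least_squares
def cyl(P,r,y0,z0,x0):
    def res(p,P): # axis y=p0+p1*(x-x0), z=p2+p3*(x-x0)
        d=np.array([1,p[1],p[3]]); d/=np.linalg.norm(d)
        v=P-np.array([x0,p[0],p[2]]); v=v-np.outer(v@d,d); return np.linalg.norm(v,axis=1)-r
    p=np.array([y0,0.04,z0,0])
    for it in range(3):
        p=least_squares(res,p,args=(P,),loss='soft_l1',f_scale=.001).x
        e=np.abs(res(p,P)); P=P[e<.004]
    return p,len(P),np.sqrt(np.mean(res(p,P)**2)),P[:,0].min(),P[:,0].max()
E
python3 - <<'E'
from fit import *
d=dict(np.load("pics/w1.npz")); C={}
W,m=wcloud(d,d); C["wrist"]=W[m]
for n in("scene","side"):
    f=dict(np.load(f"pics/{n}0.npz")); W,m=cloud(f); C[n]=W[m]
for n,w in C.items():
    b=w[(abs(w[:,0]-.5)<.1)&(abs(w[:,1]-.2)<.15)&(abs(w[:,2])<.006)]; print(n,"bench z",np.median(b[:,2]).round(4))
    for name,r,y0,z0,lo,hi in(("collar",.010,.477,.09,.079,.115),("plain",.012,.397,.093,.082,.115),("spindle",.018,.437,.048,.046,.075)):
        k=(w[:,0]>.44)&(w[:,0]<.57)&(abs(w[:,1]-y0)<r+.006)&(w[:,2]>lo)&(w[:,2]<hi)
        p,N,e,_,_=cyl(w[k],r,y0,z0,.5)
        kk=(abs(w[:,1]-(p[0]+p[1]*(w[:,0]-.5)))<r*.8)&(w[:,2]>z0-.002)&(w[:,2]<z0+.02)&(abs(w[:,0]-.5)<.15)
        print(n,name,p.round(4),N,round(e,5),"xr",np.percentile(w[kk,0],[.2,99.8]).round(4))
E
```

```text
wrist bench z -0.0007
wrist collar [ 4.804e-01  2.260e-02  8.960e-02 -2.000e-04] 2372 0.00092 xr [0.4119 0.5999]
wrist plain [0.4004 0.0235 0.0922 0.001 ] 3162 0.00083 xr [0.4134 0.595 ]
wrist spindle [0.4405 0.0253 0.0473 0.0012] 3417 0.00074 xr [0.4117 0.6003]
scene bench z -0.0002
scene collar [ 0.4804  0.0282  0.0898 -0.0012] 749 0.00116 xr [0.4094 0.5986]
scene plain [ 0.4005  0.0266  0.0926 -0.0011] 910 0.001 xr [0.4098 0.5993]
scene spindle [0.4404 0.0228 0.0476 0.002 ] 197 0.00059 xr [0.4087 0.5811]
side bench z -0.0005
side collar [4.805e-01 3.260e-02 8.970e-02 2.000e-04] 552 0.00143 xr [0.4094 0.5978]
side plain [ 4.008e-01  2.510e-02  9.240e-02 -1.000e-04] 784 0.00134 xr [0.4107 0.6004]
side spindle [0.4405 0.0312 0.047  0.0025] 488 0.00155 xr [0.4108 0.598 ]
```

```bash
python3 - <<'E'
from fit import *
d=dict(np.load("pics/w1.npz")); C={}
W,m=wcloud(d,d); C["wrist"]=W[m]
for n in("scene","side"):
    f=dict(np.load(f"pics/{n}0.npz")); W,m=cloud(f); C[n]=W[m]
a=C["wrist"]
def vee(P,y0,z0,x0):
    # |cross offset| at 45deg: z = zb+|y-yc(x)|
    def res(p,P): return (P[:,2]-p[2]-np.abs(P[:,1]-p[0]-p[1]*(P[:,0]-x0)))/1.414
    p=np.array([y0,0.05,z0])
    for i in range(4):
        p=least_squares(res,p,args=(P,),loss='soft_l1',f_scale=.001).x; e=abs(res(p,P)); P=P[e<.003]
    return p,len(P),np.sqrt(np.mean(res(p,P)**2))
for n,w in C.items():
    k=(w[:,0]>.46)&(w[:,0]<.63)&(w[:,1]>.255)&(w[:,1]<.355)&(w[:,2]>.052)&(w[:,2]<.073)
    p,N,e=vee(w[k],.305,.051,.54); print(n,"vee @x.54",p.round(4),N,round(e,5), "axis z",p[2]+.018*1.414)
    # x extents of block material
    for lo,hi in((.46,.54),(.54,.64)):
        kk=(w[:,0]>lo)&(w[:,0]<hi)&(abs(w[:,1]-.305)<.035)&(w[:,2]>.055)&(w[:,2]<.078); print("  blk x",np.percentile(w[kk,0],[2,98]).round(4))
    kk=(w[:,0]>.4)&(w[:,0]<.66)&(abs(w[:,1]-.305)<.08)&(w[:,2]>.026)&(w[:,2]<.033)
    rc=cv2.minAreaRect(w[kk][:,:2].astype(np.float32)*1000); print("  plate rect",np.round(rc[0],1),np.round(rc[1],1),round(rc[2],2))
    # rest boards top
    kk=(w[:,0]>.40)&(w[:,0]<.6)&(abs(w[:,1]-.166)<.07)&(w[:,2]>.05)&(w[:,2]<.078)
    P=w[kk]
    rc=cv2.minAreaRect(P[:,:2].astype(np.float32)*1000); print("  rest boards rect",np.round(rc[0],1),np.round(rc[1],1),round(rc[2],2))
    for yn in(.134,.198):
        k=kk&(abs(w[:,1]-yn)<.016)&(w[:,2]<.071)
        try: p,N,e=vee(w[k],yn,.058,.49); print("  notch @x.49",p.round(4),N,round(e,5))
        except Exception as ex: print(ex)
E
```

```text
wrist vee @x.54 [0.3057 0.0834 0.0505] 2265 0.00073 axis z 0.07594958831095244
  blk x [0.4787 0.5138]
  blk x [0.5767 0.6057]
  plate rect [533.  318.2] [175.7 132.8] 0.6
  rest boards rect [494.6 167.1] [131.1 102.9] 2.75
  notch @x.49 [0.1344 0.0458 0.0572] 522 0.00089
  notch @x.49 [0.1984 0.0466 0.0572] 588 0.0008
scene vee @x.54 [0.3004 0.0834 0.0453] 699 0.00122 axis z 0.07079896875367708
  blk x [0.4754 0.5117]
  blk x [0.5751 0.6119]
  plate rect [535.9 323.2] [176.6 137.2] 5.02
  rest boards rect [492.6 166.1] [135.  102.5] 2.76
  notch @x.49 [0.1321 0.0287 0.0545] 261 0.0014
  notch @x.49 [0.1955 0.0392 0.0544] 259 0.00131
side vee @x.54 [0.2973 0.0844 0.0416] 592 0.00142 axis z 0.06709545580256815
  blk x [0.4766 0.5132]
  blk x [0.5755 0.6124]
  plate rect [535.5 322.2] [174.1 138.7] 4.73
  rest boards rect [493. 165.] [130.  102.6] 2.8
  notch @x.49 [0.1276 0.0493 0.0503] 221 0.00127
  notch @x.49 [0.1931 0.0485 0.0517] 143 0.00119
```

```bash
python3 -m inch '0.35 0.15 -0.18 0 0 0 -0.024; 0.35 0.3 -0.36 0.1 0 0 -0.024; 0.35 0.439 -0.533 0.25 0 0 -0.024; 0.35 0.439 -0.533 0.4 0 0 -0.024; 0.35 0.439 -0.533 0.471 0 0 -0.024; 0.35 0.439 -0.533 0.471 0 0 -0.024; 0.35 0.439 -0.533 0.471 0 0 -0.024; 0.35 0.439 -0.533 0.471 0 0 -0.024; 0.35 0.439 -0.533 0.471 0 0 -0.024; 0.35 0.439 -0.533 0.471 0 0 -0.024' 40
```

```text
t: 2.45
eef_pos: [0.5105, 0.4807, 0.1633]
ee_rot: [-3.138, -0.002, 0.026]
force: [-0.8, -0.0, 0.3]
width: 0.0572
```

```bash
python3 - <<'E'
from h import *
from station import arm
s=arm.get_state(); f=arm.grab_frame("wrist")
print(s["t"],s["eef_pos"],s["ee_rot"],s["width"])
cv2.imwrite("pics/w2.png",f["img"][:,:,::-1])
E
```

```text
2.45 [0.51052132 0.48074286 0.16332367] [-3.13820786e+00 -2.48117745e-03  2.55919073e-02] 0.05724063327161749
```

View pics/w2.png

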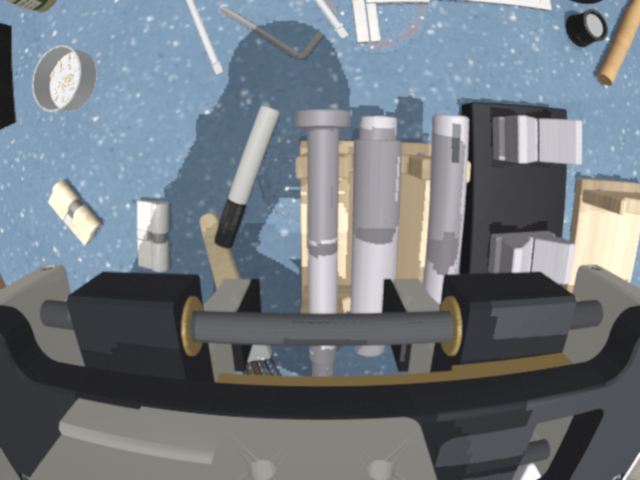

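The shaft (column ~321) is centred between the fingers, with its collar at the top (322,118). Descending now.

```bash
python3 -m inch '0.35 0 0 0.12 0 0 0; 0.35 0 0 0.22 0 0 0; 0.35 0 0 0.297 0 0 0; 0.35 0 0 0.297 0 0 0; 0.35 0 0 0.297 0 0 0; 0.35 0 0 0.297 0 0 0; 0.8 0 0 0.297 0 0 0; 0.8 0 0 0.297 0 0 0; 0.8 0 0 0.297 0 0 0; 0.8 0 0 0.297 0 0 0; 0.8 0 0 0.297 0 0 0; 0.8 0 0 0.297 0 0 0' 40
```

```text
t: 3.7
eef_pos: [0.5103, 0.4801, 0.0712]
ee_rot: [3.141, 0.0, 0.025]
force: [-0.2, -0.6, 0.9]
width: 0.0193
```

```bash
python3 -m inch '1 0 0 0 0 0 0; 1 0 0 0 0 0 0; 1 0 0 -0.03 0 0 0; 1 0 0 -0.1 0 0 0; 1 0 0 -0.2 0 0 0; 1 0 0 -0.3 0 0 0; 1 0 0 -0.4 0 0 0; 1 0 0 -0.4 0 0 0; 1 0 0 -0.4 0 0 0; 1 0 0 -0.4 0 0 0; 1 0 0 -0.4 0 0 0' 45
```

```text
t: 4.8
eef_pos: [0.5096, 0.4794, 0.189]
ee_rot: [3.139, 0.002, 0.025]
force: [-0.1, 0.3, -5.2]
width: 0.0189
```

```bash
python3 - <<'E'
from h import *
from station import arm
s=arm.get_state(); f=arm.grab_frame("wrist")
print(s["t"],s["eef_pos"],s["ee_rot"],s["width"],s["force"],s["moment"])
cv2.imwrite("pics/w3.png",f["img"][:,:,::-1])
g=arm.grab_frame("scene");cv2.imwrite("pics/s3.png",g["img"][:,:,::-1])
E
```

```text
4.8 [0.50960962 0.47944036 0.18900135] [3.13899329e+00 2.29126561e-03 2.49527028e-02] 0.018862215009413315 [-0.08235983  0.27265578 -5.17891035] [-0.07477625  0.06220232  0.01324308]
```

View pics/w3.png

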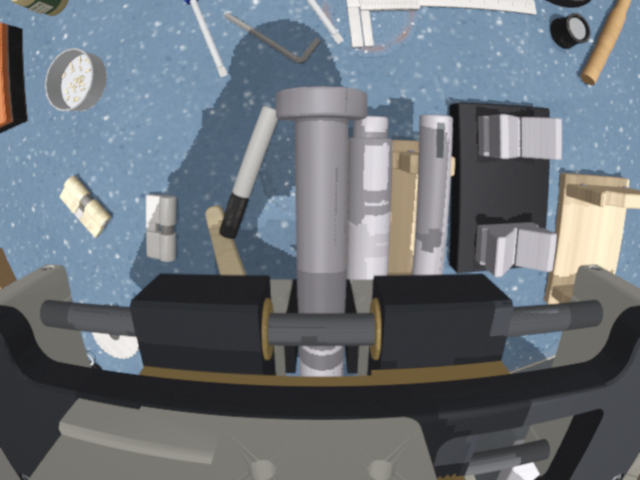

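View pics/s3.png

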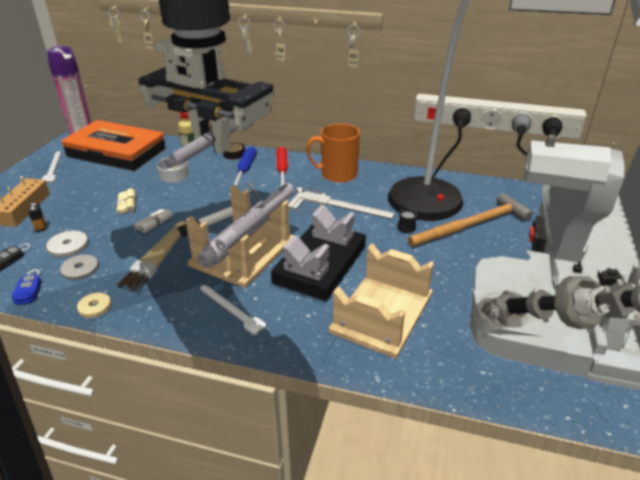

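```bash
python3 -m inch '1 -0.01 0.15 0 0 0 -0.01; 1 -0.02 0.3 0 0 0 -0.02; 1 -0.03 0.45 0 0 0 -0.02; 1 -0.04 0.6 0 0 0 -0.02; 1 -0.05 0.75 0 0 0 -0.02; 1 -0.06 0.88 0.05 0 0 -0.02; 1 -0.06 0.938 0.1 0 0 -0.02; 1 -0.06 0.938 0.205 0 0 -0.02; 1 -0.06 0.938 0.205 0 0 -0.02; 1 -0.06 0.938 0.205 0 0 -0.02; 1 -0.06 0.938 0.205 0 0 -0.02; 1 -0.06 0.938 0.205 0 0 -0.02'
```

```text
t: 6.1
eef_pos: [0.5002, 0.1995, 0.1309]
ee_rot: [-3.141, -0.002, 0.047]
force: [0.1, -0.4, -5.5]
width: 0.0187
```

```bash
python3 - <<'E'
from h import *
from station import arm
s=arm.get_state(); f=arm.grab_frame("wrist")
print(s["t"],s["eef_pos"],s["ee_rot"],s["width"],s["force"],s["moment"])
cv2.imwrite("pics/w4.png",f["img"][:,:,::-1])
g=arm.grab_frame("scene");cv2.imwrite("pics/s4.png",g["img"][:,:,::-1])
E
```

```text
6.1 [0.50017673 0.19949298 0.13094995] [-3.14051734e+00 -1.78636840e-03  4.70875917e-02] 0.018662582237278277 [ 0.10604097 -0.44428247 -5.49807603] [-0.06220375  0.03885179 -0.00455623]
```

View pics/w4.png

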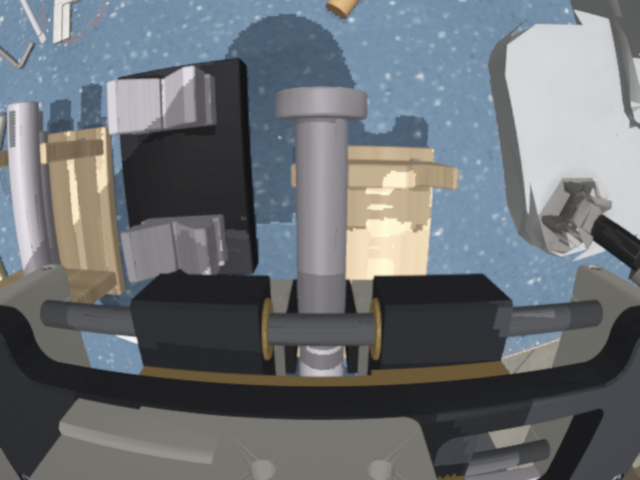

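View pics/s4.png

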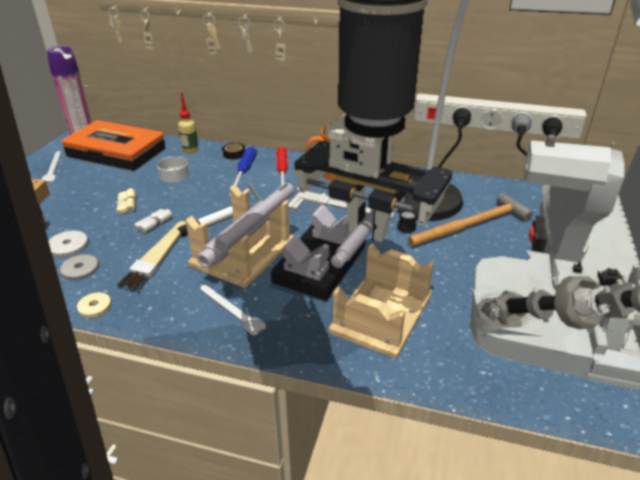

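```bash
python3 -m inch '1 0 0 0.1 0 0 0; 1 0 0 0.19 0 0 0; 1 0 0 0.23 0 0 0; 1 0 0 0.253 0 0 0; 1 0 0 0.253 0 0 0; 1 0 0 0.253 0 0 0; 1 0 0 0.253 0 0 0'
```

```text
t: 6.9
eef_pos: [0.5001, 0.199, 0.0548]
ee_rot: [-3.14, -0.002, 0.046]
force: [-0.4, 0.4, -6.1]
width: 0.0191
```

```bash
python3 -m inch '1 0 0 0.004 0 0 0; 1 0 0 0.007 0 0 0; 1 0 0 0.007 0 0 0; 1 0 0 0.007 0 0 0'
```

```text
t: 7.3
eef_pos: [0.5002, 0.1985, 0.0531]
ee_rot: [-3.141, -0.002, 0.047]
force: [-0.7, -2.7, 5.0]
width: 0.0189
```

```bash
python3 -m inch '0.4 0 0 0 0 0 0; 0.4 0 0 0 0 0 0; 0.4 0 0 0 0 0 0; 0.4 0 0 0 0 0 0; 0.4 0 0 -0.1 0 0 0; 0.4 0 0 -0.25 0 0 0; 0.4 0 0 -0.4 0 0 0; 0.4 0 0 -0.4 0 0 0; 0.4 0 0 -0.4 0 0 0'
```

```text
t: 8.2
eef_pos: [0.4999, 0.199, 0.173]
ee_rot: [-3.139, -0.002, 0.046]
force: [0.5, 0.3, -0.8]
width: 0.0525
```

```bash
cat > look.py <<'E'
import sys
from fit import *
from station import arm
n=sys.argv[1]
s=arm.get_state(); f=arm.grab_frame("wrist")
print(s["t"],s["eef_pos"].round(4) if hasattr(s["eef_pos"],"round") else s["eef_pos"],s["ee_rot"],s["width"],np.round(s["force"],1))
np.savez(f"pics/w{n}.npz",**f,eef_pos=s["eef_pos"],ee_rot=s["ee_rot"])
cv2.imwrite(f"pics/w{n}.png",f["img"][:,:,::-1])
g=arm.grab_frame("scene");cv2.imwrite(f"pics/s{n}.png",g["img"][:,:,::-1]); np.savez(f"pics/s{n}.npz",**g)
def rep(name,r,x0,y0,z0,hx=.065):
    for nm,(W,m) in(("wrist",wcloud(f,s)),("scene",cloud(g))):
        w=W[m]; k=(abs(w[:,0]-x0)<hx)&(abs(w[:,1]-y0)<r+.008)&(w[:,2]>z0-.004)&(w[:,2]<z0+r+.006)
        if k.sum()<50: print(nm,name,"few",k.sum()); continue
        p,N,e,_,_=cyl(w[k],r,y0,z0,x0)
        kk=(abs(w[:,1]-(p[0]+p[1]*(w[:,0]-x0)))<r*.8)&(w[:,2]>z0-.002)&(w[:,2]<z0+.02)&(abs(w[:,0]-x0)<.15)
        print(nm,name,p.round(4),N,round(e,5),"xr",np.percentile(w[kk,0],[.2,99.8]).round(4))
E
cat > l5.py <<'E'
from look import *
rep("collar",.010,.494,.1986,.072)
rep("plain",.012,.505,.4005,.093)
E
python3 l5.py 5
```

```text
8.2 [0.4999 0.199  0.173 ] [-3.13941851e+00 -2.30880461e-03  4.60923719e-02] 0.052497596106839135 [ 0.5  0.3 -0.8]
wrist collar [0.1987 0.0444 0.0713 0.001 ] 4326 0.00077 xr [0.4023 0.5899]
scene collar [1.987e-01 4.870e-02 7.190e-02 1.000e-04] 863 0.00098 xr [0.3984 0.5876]
wrist plain [4.007e-01 2.240e-02 9.230e-02 3.000e-04] 3727 0.00079 xr [0.4527 0.6023]
scene plain [ 4.006e-01  2.670e-02  9.250e-02 -4.000e-04] 854 0.00098 xr [0.41   0.6009]
```

View pics/w5.png

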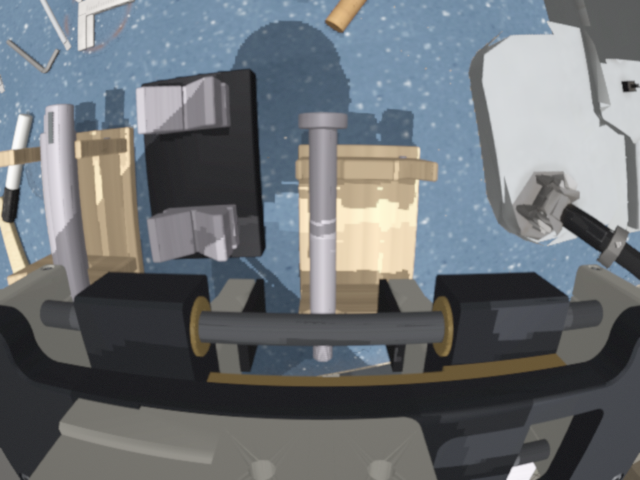

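View pics/s5.png

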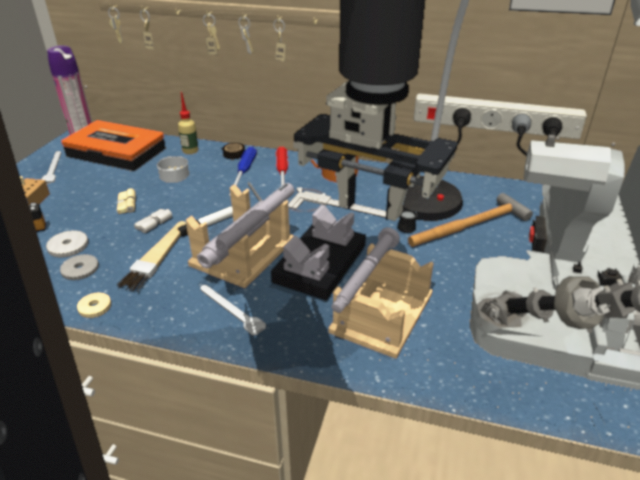

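```bash
python3 -m inch '0.4 0.01 -0.15 0 0 0 0.01; 0.4 0.02 -0.3 0 0 0 0.02; 0.4 0.03 -0.45 0 0 0 0.02; 0.4 0.048 -0.6 0 0 0 0.02; 0.4 0.048 -0.671 0.05 0 0 0.02; 0.4 0.048 -0.671 0.15 0 0 0.02; 0.4 0.048 -0.671 0.22 0 0 0.02; 0.4 0.048 -0.671 0.28 0 0 0.02; 0.4 0.048 -0.671 0.326 0 0 0.02; 0.4 0.048 -0.671 0.326 0 0 0.02; 0.4 0.048 -0.671 0.326 0 0 0.02; 0.4 0.048 -0.671 0.326 0 0 0.02'
```

```text
t: 9.5
eef_pos: [0.505, 0.4007, 0.0748]
ee_rot: [-3.141, -0.001, 0.025]
force: [0.7, 0.1, 0.4]
width: 0.0526
```

```bash
python3 -m inch '1 0 0 0 0 0 0; 1 0 0 0 0 0 0; 1 0 0 0 0 0 0; 1 0 0 0 0 0 0; 1 0 0 0 0 0 0; 1 0 0 -0.03 0 0 0; 1 0 0 -0.1 0 0 0; 1 0 0 -0.2 0 0 0; 1 0 0 -0.3 0 0 0; 1 0 0 -0.4 0 0 0; 1 0 0 -0.4 0 0 0; 1 0 0 -0.4 0 0 0'
```

```text
t: 10.7
eef_pos: [0.5038, 0.4, 0.1932]
ee_rot: [-3.141, 0.001, 0.025]
force: [-0.3, -0.1, -8.1]
width: 0.0228
```

```bash
python3 look.py 6
```

```text
10.7 [0.5038 0.4    0.1932] [-3.14120929e+00  1.20953319e-03  2.47416177e-02] 0.02284250792975036 [-0.3 -0.1 -8.1]
```

View pics/w6.png

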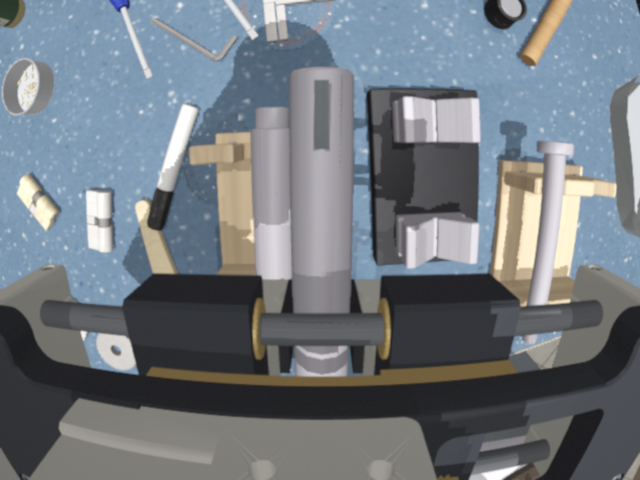

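View pics/s6.png

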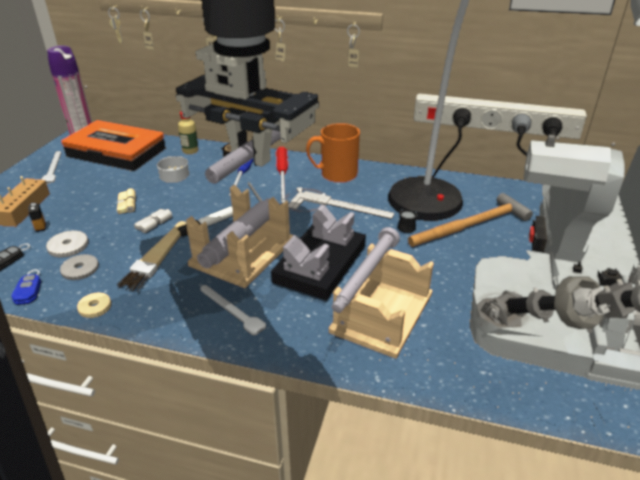

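```bash
python3 -m inch '1 -0.01 0.12 0 0 0 -0.01; 1 -0.02 0.27 0 0 0 -0.02; 1 -0.03 0.42 0 0 0 -0.02; 1 -0.04 0.57 0 0 0 -0.02; 1 -0.05 0.72 0 0 0 -0.02; 1 -0.059 0.84 0.05 0 0 -0.02; 1 -0.059 0.885 0.1 0 0 -0.02; 1 -0.059 0.885 0.18 0 0 -0.02; 1 -0.059 0.885 0.18 0 0 -0.02; 1 -0.059 0.885 0.18 0 0 -0.02; 1 -0.059 0.885 0.18 0 0 -0.02; 1 -0.059 0.885 0.18 0 0 -0.02'
```

```text
t: 12.0
eef_pos: [0.4941, 0.1351, 0.1407]
ee_rot: [-3.141, -0.001, 0.047]
force: [-0.1, 0.9, -7.2]
width: 0.0228
```

```bash
python3 -m inch '1 0 0 0.1 0 0 0; 1 0 0 0.19 0 0 0; 1 0 0 0.24 0 0 0; 1 0 0 0.265 0 0 0; 1 0 0 0.272 0 0 0; 1 0 0 0.272 0 0 0; 1 0 0 0.272 0 0 0'
```

```text
t: 12.7
eef_pos: [0.4943, 0.1349, 0.0593]
ee_rot: [-3.141, -0.002, 0.047]
force: [0.4, -0.3, -7.4]
width: 0.023
```

```bash
python3 -m inch '1 0 0 0.005 0 0 0; 1 0 0 0.0085 0 0 0; 1 0 0 0.0085 0 0 0; 1 0 0 0.0085 0 0 0'
```

```text
t: 13.1
eef_pos: [0.4941, 0.1344, 0.0565]
ee_rot: [-3.141, -0.001, 0.046]
force: [-1.5, -2.2, 3.1]
width: 0.0232
```

Contact made (−7 → +3 N). Release and rise.

```bash
python3 -m inch '0.4 0 0 0 0 0 0; 0.4 0 0 0 0 0 0; 0.4 0 0 0 0 0 0; 0.4 0 0 0 0 0 0; 0.4 0 0 -0.1 0 0 0; 0.4 0 0 -0.25 0 0 0; 0.4 0 0 -0.4 0 0 0; 0.4 0 0 -0.5 0 0 0; 0.4 0 0 -0.5 0 0 0; 0.4 0 0 -0.5 0 0 0'
```

```text
t: 14.1
eef_pos: [0.4937, 0.1347, 0.2063]
ee_rot: [-3.14, -0.001, 0.046]
force: [-0.4, -0.1, 0.3]
width: 0.0529
```

```bash
cat > l7.py <<'E'
from look import *
rep("collar",.010,.494,.1986,.072)
rep("plain",.012,.494,.1346,.075)
rep("spindle",.018,.505,.4405,.048)
E
python3 l7.py 7
```

```text
14.1 [0.4937 0.1347 0.2063] [-3.14020919e+00 -1.42197146e-03  4.60763059e-02] 0.05292054569508337 [-0.4 -0.1  0.3]
wrist collar [0.1987 0.0485 0.0714 0.0008] 3324 0.00076 xr [0.451  0.5894]
scene collar [ 0.1988  0.0462  0.0719 -0.0005] 866 0.00095 xr [0.3987 0.5879]
wrist plain [0.1346 0.0464 0.074  0.0012] 4902 0.00077 xr [0.4252 0.5908]
scene plain [0.1347 0.0474 0.0746 0.0005] 1093 0.00095 xr [0.3998 0.5893]
wrist spindle [0.4407 0.0242 0.0474 0.0008] 2955 0.00085 xr [0.4373 0.6011]
scene spindle [ 0.4406  0.026   0.0476 -0.001 ] 973 0.00103 xr [0.4092 0.5942]
```

View pics/w7.png

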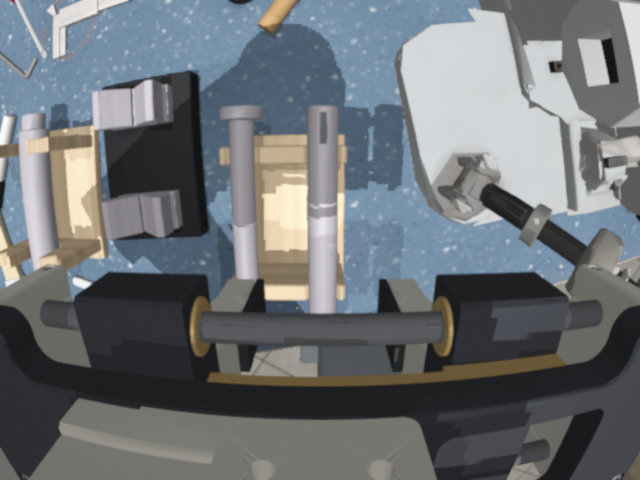

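View pics/s7.png

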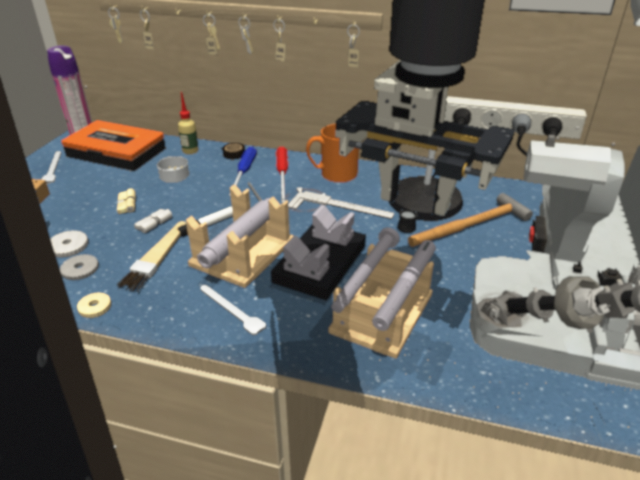

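```bash
python3 -m inch '0.25 0.01 -0.12 0 0 0 0.01; 0.25 0.02 -0.27 0 0 0 0.02; 0.25 0.03 -0.42 0 0 0 0.02; 0.25 0.05 -0.57 0 0 0 0.02; 0.25 0.07 -0.72 0 0 0 0.02; 0.25 0.084 -0.86 0 0 0 0.02; 0.25 0.084 -0.95 0 0 0 0.02; 0.25 0.084 -0.95 0 0 0 0.02; 0.25 0.084 -0.95 0 0 0 0.02; 0.25 0.084 -0.95 0 0 0 0.02'
```

```text
t: 15.2
eef_pos: [0.5053, 0.4191, 0.2047]
ee_rot: [3.14, 0.001, 0.025]
force: [-0.1, -0.2, 0.7]
width: 0.066
```

```bash
python3 -m inch '0.25 -0.002 -0.067 0.1 0 0 0; 0.25 -0.002 -0.067 0.2 0 0 0; 0.25 -0.002 -0.067 0.3 0 0 0; 0.25 -0.002 -0.067 0.3 0 0 0; 0.25 -0.002 -0.067 0.3 0 0 0'
```

```text
t: 15.7
eef_pos: [0.5049, 0.4394, 0.1163]
ee_rot: [3.141, -0.0, 0.025]
force: [-0.3, 0.4, 1.0]
width: 0.0655
```

```bash
python3 look.py 8
```

```text
15.7 [0.5049 0.4394 0.1163] [ 3.14071164e+00 -5.74124225e-05  2.46188942e-02] 0.06549650598667466 [-0.3  0.4  1. ]
```

View pics/w8.png

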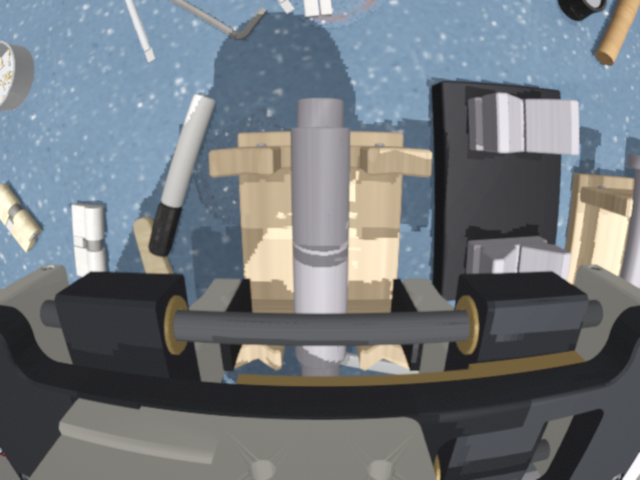

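```bash
python3 -m inch '0.25 0 0 0.1 0 0 0; 0.25 0 0 0.2 0 0 0; 0.25 0 0 0.25 0 0 0; 0.25 0 0 0.274 0 0 0; 0.25 0 0 0.274 0 0 0; 0.25 0 0 0.274 0 0 0; 0.25 0 0 0.274 0 0 0'
```

```text
t: 16.5
eef_pos: [0.5051, 0.4411, 0.0351]
ee_rot: [-3.14, -0.002, 0.025]
force: [0.6, 0.7, -0.1]
width: 0.0656
```

```bash
python3 -m inch '1 0 0 0 0 0 0; 1 0 0 0 0 0 0; 1 0 0 0 0 0 0; 1 0 0 0 0 0 0; 1 0 0 0 0 0 0; 1 0 0 0 0 0 0' 55
```

```text
t: 17.1
eef_pos: [0.5044, 0.4399, 0.0336]
ee_rot: [3.141, 0.0, 0.025]
force: [-0.2, -2.4, 1.6]
width: 0.0352
```

```bash
python3 -m inch '1 0 0 -0.03 0 0 0; 1 0 0 -0.1 0 0 0; 1 0 0 -0.2 0 0 0; 1 0 0 -0.3 0 0 0; 1 0 0 -0.4 0 0 0; 1 0 0 -0.5 0 0 0; 1 0 0 -0.5 0 0 0; 1 0 0 -0.5 0 0 0; 1 0 0 -0.5 0 0 0'
```

```text
t: 18.0
eef_pos: [0.5032, 0.4393, 0.1811]
ee_rot: [3.139, 0.003, 0.025]
force: [-0.2, -0.8, -7.5]
width: 0.0351
```

```bash
python3 look.py 9
```

```text
18.0 [0.5032 0.4393 0.1811] [3.13909579e+00 3.03918132e-03 2.47747050e-02] 0.035086948595030844 [-0.2 -0.8 -7.5]
```

View pics/w9.png

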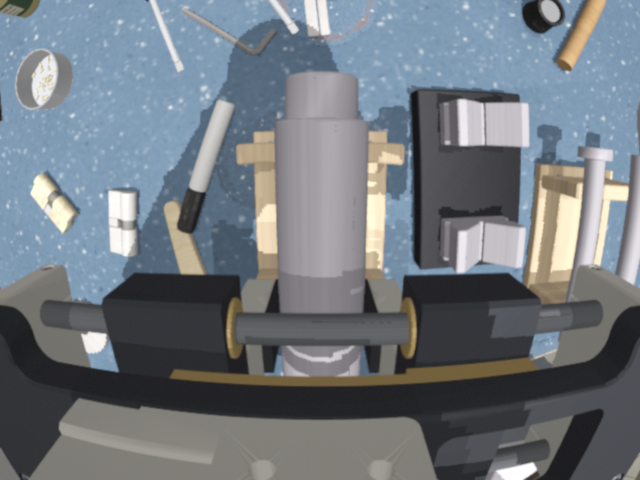

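View pics/s9.png

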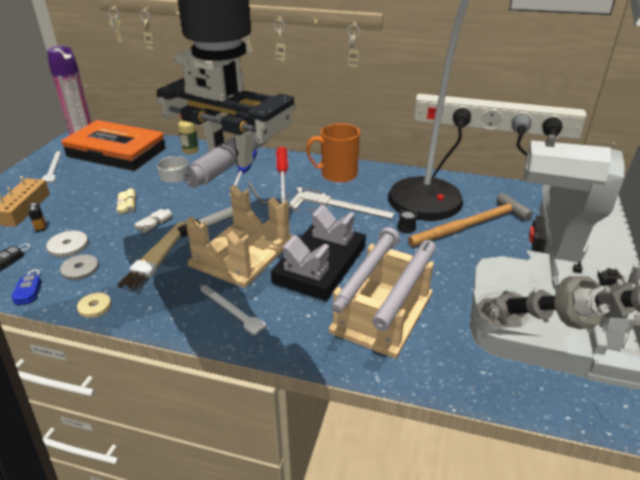

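```bash
python3 -m inch '1 0.02 0.1 0 0 0 -0.02; 1 0.05 0.22 0 0 0 -0.04; 1 0.08 0.34 0 0 0 -0.056; 1 0.12 0.42 0 0 0 -0.056; 1 0.12 0.452 0.05 0 0 -0.056; 1 0.12 0.452 0.13 0 0 -0.056; 1 0.12 0.452 0.212 0 0 -0.056; 1 0.12 0.452 0.212 0 0 -0.056; 1 0.12 0.452 0.212 0 0 -0.056; 1 0.12 0.452 0.212 0 0 -0.056; 1 0.12 0.452 0.212 0 0 -0.056'
```

```text
t: 19.2
eef_pos: [0.5445, 0.3064, 0.1213]
ee_rot: [-3.14, -0.002, 0.084]
force: [0.0, 0.7, -7.0]
width: 0.0347
```

```bash
python3 look.py 10
```

```text
19.2 [0.5445 0.3064 0.1213] [-3.14030439e+00 -1.86942456e-03  8.43517505e-02] 0.03471333895606278 [ 0.   0.7 -7. ]
```

View pics/w10.png

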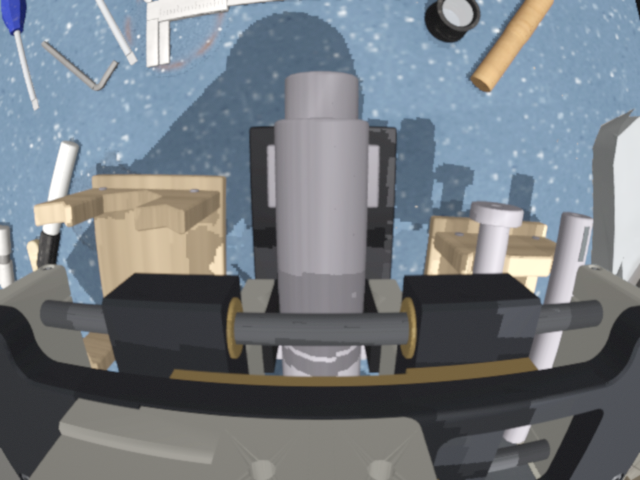

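```bash
python3 -m inch '1 0 0 0.08 0 0 0; 1 0 0 0.14 0 0 0; 1 0 0 0.178 0 0 0; 1 0 0 0.178 0 0 0; 1 0 0 0.178 0 0 0; 1 0 0 0.178 0 0 0'
```

```text
t: 19.9
eef_pos: [0.5446, 0.3063, 0.0677]
ee_rot: [-3.141, -0.002, 0.084]
force: [0.1, 0.3, -6.9]
width: 0.0347
```

```bash
python3 -m inch '1 0 0 0.005 0 0 0; 1 0 0 0.01 0 0 0; 1 0 0 0.014 0 0 0; 1 0 0 0.014 0 0 0; 1 0 0 0.014 0 0 0'
```

```text
t: 20.4
eef_pos: [0.5439, 0.3056, 0.0624]
ee_rot: [3.142, -0.0, 0.084]
force: [0.3, -1.1, -5.5]
width: 0.0345
```

```bash
python3 -m inch '1 0 0 0.002 0 0 0; 1 0 0 0.004 0 0 0; 1 0 0 0.004 0 0 0; 1 0 0 0.004 0 0 0'
```

```text
t: 20.8
eef_pos: [0.544, 0.3055, 0.0621]
ee_rot: [3.142, -0.001, 0.084]
force: [-3.3, -3.0, 5.3]
width: 0.0348
```

```bash
python3 -m inch '0.3 0 0 0 0 0 0; 0.3 0 0 0 0 0 0; 0.3 0 0 0 0 0 0; 0.3 0 0 0 0 0 0; 0.3 0 0 -0.1 0 0 0; 0.3 0 0 -0.25 0 0 0; 0.3 0 0 -0.4 0 0 0; 0.4 0 0 -0.4 0 0 0; 0.4 0 0 -0.4 0 0 0; 0.4 0 0 -0.4 0 0 0'
```

```text
t: 21.8
eef_pos: [0.5433, 0.3053, 0.1801]
ee_rot: [3.141, 0.001, 0.084]
force: [-0.9, -0.5, -1.4]
width: 0.0527
```

```bash
cat > l11.py <<'E'
from look import *
rep("collar",.010,.494,.1986,.072)
rep("plain",.012,.494,.1346,.075)
rep("spindle",.018,.544,.3061,.076)
E
python3 l11.py 11
```

```text
21.8 [0.5433 0.3053 0.1801] [3.14099132e+00 1.29405288e-03 8.36989583e-02] 0.05266503571947991 [-0.9 -0.5 -1.4]
wrist collar [0.1995 0.0219 0.0713 0.002 ] 1148 0.00101 xr [0.5246 0.5904]
scene collar [ 0.1988  0.0456  0.0719 -0.0023] 855 0.00095 xr [0.3988 0.5874]
wrist plain [ 0.1341  0.0575  0.0741 -0.0031] 904 0.00087 xr [0.5317 0.5919]
scene plain [ 0.1347  0.0467  0.0746 -0.    ] 1086 0.00092 xr [0.3997 0.5896]
wrist spindle [0.3061 0.0818 0.0756 0.001 ] 8125 0.00065 xr [0.4525 0.6398]
scene spindle [ 0.3062  0.0844  0.0761 -0.0024] 1184 0.00084 xr [0.4485 0.6394]
```

View pics/w11.png

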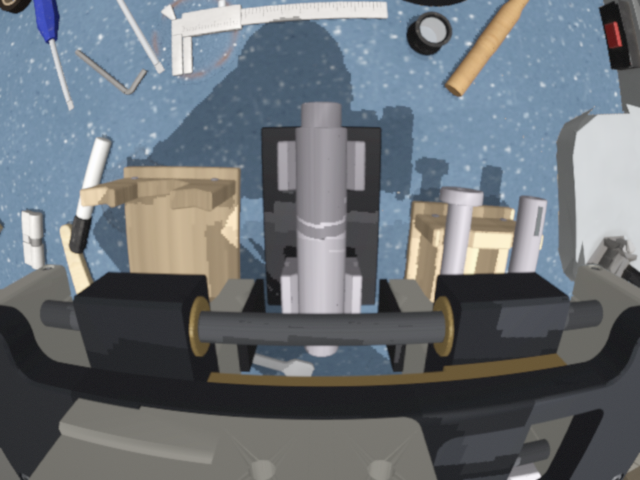

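View pics/s11.png

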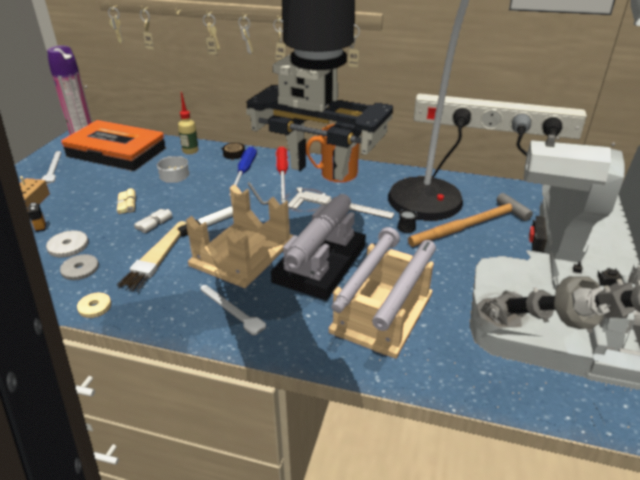

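```bash
python3 -m inch '0.4 -0.06 0.11 0 0 0 0.02; 0.4 -0.12 0.22 0 0 0 0.036; 0.4 -0.18 0.32 0 0 0 0.036; 0.4 -0.18 0.343 0.07 0 0 0.036; 0.4 -0.18 0.343 0.17 0 0 0.036; 0.4 -0.18 0.343 0.27 0 0 0.036; 0.4 -0.18 0.343 0.35 0 0 0.036; 0.4 -0.18 0.343 0.41 0 0 0.036; 0.4 -0.18 0.343 0.426 0 0 0.036; 0.4 -0.18 0.343 0.426 0 0 0.036; 0.4 -0.18 0.343 0.426 0 0 0.036; 0.4 -0.18 0.343 0.426 0 0 0.036'
```

```text
t: 23.1
eef_pos: [0.4992, 0.1991, 0.0543]
ee_rot: [-3.141, -0.001, 0.046]
force: [0.8, 0.3, -0.4]
width: 0.0525
```

```bash
python3 -m inch '1 0 0 0 0 0 0; 1 0 0 0 0 0 0; 1 0 0 0 0 0 0; 1 0 0 0 0 0 0; 1 0 0 0 0 0 0; 1 0 0 0 0 0 0; 1 0 0 -0.03 0 0 0; 1 0 0 -0.1 0 0 0; 1 0 0 -0.2 0 0 0; 1 0 0 -0.3 0 0 0; 1 0 0 -0.42 0 0 0; 1 0 0 -0.42 0 0 0' 45
```

```text
t: 24.3
eef_pos: [0.5008, 0.2001, 0.1845]
ee_rot: [-3.137, -0.007, 0.047]
force: [1.0, -0.0, -4.5]
width: 0.0188
```

```bash
python3 look.py 12
```

```text
24.3 [0.5008 0.2001 0.1845] [-3.13735516 -0.00679312  0.0469647 ] 0.018841281292967436 [ 1.  -0.  -4.5]
```

View pics/w12.png

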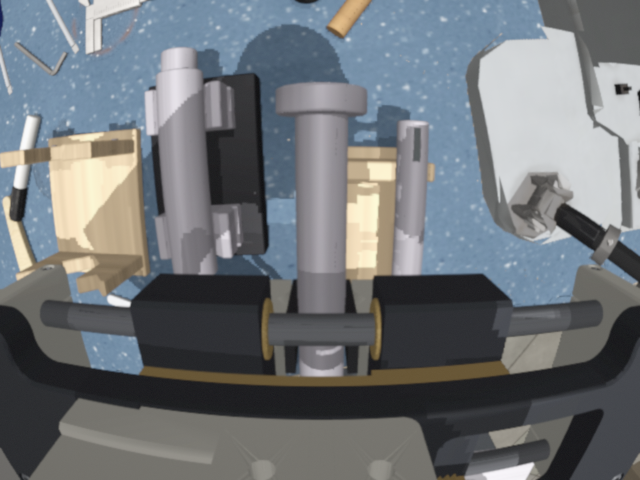

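View pics/s12.png

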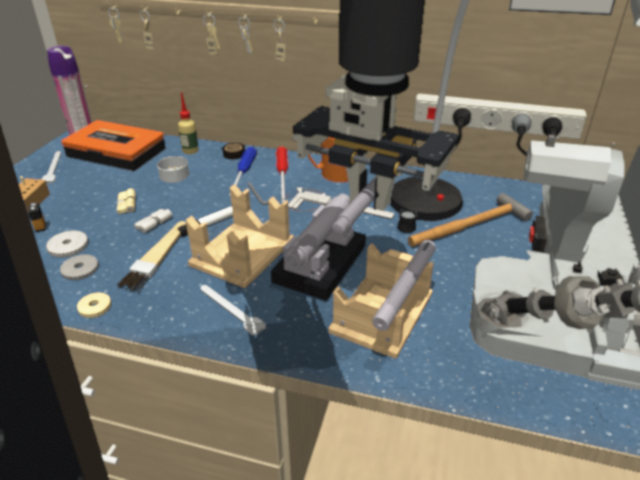

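```bash
python3 -m inch '1 0.01 -0.12 0 0 0 0.01; 1 0.02 -0.27 0 0 0 0.02; 1 0.03 -0.42 0 0 0 0.02; 1 0.05 -0.57 0 0 0 0.02; 1 0.078 -0.72 0 0 0 0.02; 1 0.078 -0.86 0 0 0 0.02; 1 0.078 -0.936 0.04 0 0 0.02; 1 0.078 -0.936 0.12 0 0 0.02; 1 0.078 -0.936 0.165 0 0 0.02; 1 0.078 -0.936 0.165 0 0 0.02; 1 0.078 -0.936 0.165 0 0 0.02; 1 0.078 -0.936 0.165 0 0 0.02'
```

```text
t: 25.6
eef_pos: [0.5098, 0.4801, 0.1311]
ee_rot: [-3.14, -0.001, 0.025]
force: [-0.4, 0.3, -5.4]
width: 0.0191
```

```bash
python3 look.py 13
```

```text
25.6 [0.5098 0.4801 0.1311] [-3.14042748e+00 -1.21608329e-03  2.47485884e-02] 0.01911057840828834 [-0.4  0.3 -5.4]
```

View pics/w13.png

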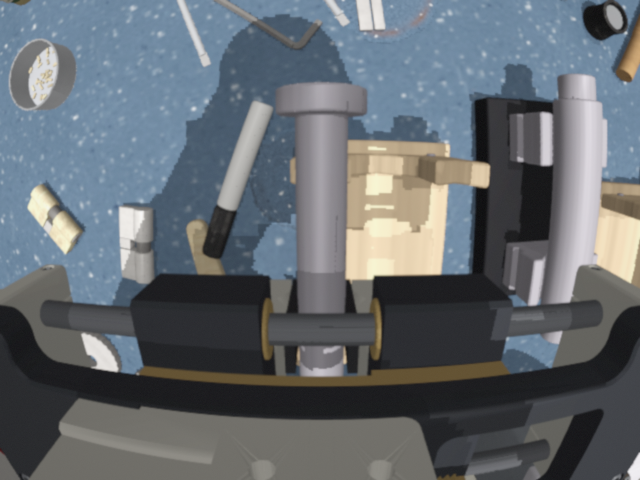

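```bash
python3 -m inch '1 0 0 0.08 0 0 0; 1 0 0 0.14 0 0 0; 1 0 0 0.185 0 0 0; 1 0 0 0.185 0 0 0; 1 0 0 0.185 0 0 0; 1 0 0 0.185 0 0 0'
```

```text
t: 26.3
eef_pos: [0.5096, 0.4807, 0.0756]
ee_rot: [-3.14, -0.001, 0.025]
force: [0.4, -0.5, -4.2]
width: 0.0189
```

```bash
python3 -m inch '1 0 0 0.004 0 0 0; 1 0 0 0.008 0 0 0; 1 0 0 0.011 0 0 0; 1 0 0 0.011 0 0 0; 1 0 0 0.011 0 0 0'
```

```text
t: 26.8
eef_pos: [0.5092, 0.4801, 0.0716]
ee_rot: [-3.142, -0.0, 0.025]
force: [-1.3, -1.9, 0.4]
width: 0.0186
```

```bash
python3 -m inch '1 0 0 0.002 0 0 0; 1 0 0 0.002 0 0 0; 0.4 0 0 0.002 0 0 0; 0.4 0 0 0.002 0 0 0; 0.4 0 0 0.002 0 0 0; 0.4 0 0 0.002 0 0 0; 0.4 0 0 -0.1 0 0 0; 0.4 0 0 -0.25 0 0 0; 0.4 0 0 -0.4 0 0 0; 0.4 0 0 -0.4 0 0 0; 0.4 0 0 -0.4 0 0 0'
```

```text
t: 27.9
eef_pos: [0.5095, 0.4809, 0.1928]
ee_rot: [-3.139, -0.002, 0.025]
force: [-0.9, -0.3, -1.4]
width: 0.0526
```

```bash
cat > l14.py <<'E'
from look import *
rep("collar",.010,.505,.4805,.090)
rep("plain",.012,.494,.1346,.075)
rep("spindle",.018,.544,.3061,.076)
E
python3 l14.py 14
```

```text
27.9 [0.5095 0.4809 0.1928] [-3.13852943e+00 -1.79901087e-03  2.51810235e-02] 0.052559409699823235 [-0.9 -0.3 -1.4]
wrist collar [0.4805 0.0251 0.0893 0.0009] 4361 0.00082 xr [0.4128 0.6003]
scene collar [ 0.4806  0.025   0.0898 -0.0016] 698 0.00108 xr [0.4089 0.5979]
wrist plain [0.1351 0.0845 0.0759 0.0489] 154 0.00081 xr [0.4634 0.4719]
scene plain [ 0.1347  0.0461  0.0747 -0.0008] 1097 0.00095 xr [0.3994 0.5885]
wrist spindle [0.3059 0.0824 0.0756 0.0014] 5967 0.0007 xr [0.4839 0.6392]
scene spindle [ 0.3062  0.084   0.0761 -0.0005] 1184 0.00088 xr [0.4485 0.6384]
```

View pics/s14.png

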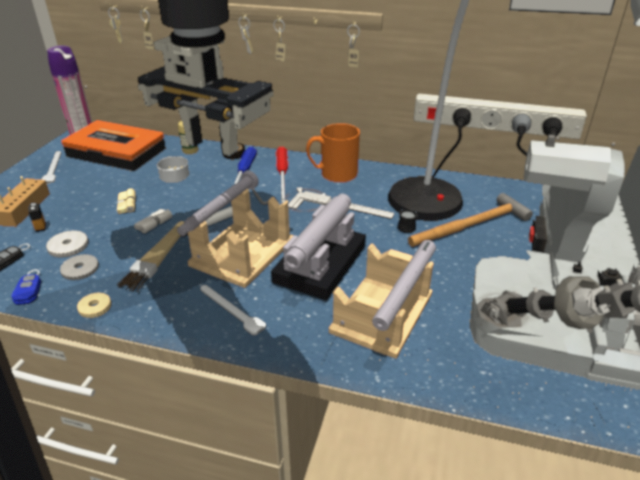

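```bash
python3 -m inch '0.4 -0.01 0.12 0 0 0 -0.01; 0.4 -0.02 0.27 0 0 0 -0.02; 0.4 -0.03 0.42 0 0 0 -0.02; 0.4 -0.04 0.57 0 0 0 -0.02; 0.4 -0.06 0.72 0 0 0 -0.02; 0.4 -0.08 0.86 0 0 0 -0.02; 0.4 -0.08 0.95 0 0 0 -0.02; 0.4 -0.08 0.95 0 0 0 -0.02; 0.4 -0.08 0.95 0 0 0 -0.02'
```

```text
t: 28.9
eef_pos: [0.4921, 0.1939, 0.1902]
ee_rot: [3.141, 0.001, 0.045]
force: [0.3, -0.0, -0.3]
width: 0.0526
```

```bash
python3 -m inch '0.4 -0.004 0.12 0 0 0 0; 0.4 -0.004 0.201 0.05 0 0 0; 0.4 -0.004 0.201 0.15 0 0 0; 0.4 -0.004 0.201 0.25 0 0 0; 0.4 -0.004 0.201 0.34 0 0 0; 0.4 -0.004 0.201 0.41 0 0 0; 0.4 -0.004 0.201 0.447 0 0 0; 0.4 -0.004 0.201 0.447 0 0 0; 0.4 -0.004 0.201 0.447 0 0 0; 0.4 -0.004 0.201 0.447 0 0 0'
```

```text
t: 29.9
eef_pos: [0.4946, 0.135, 0.0579]
ee_rot: [-3.141, -0.002, 0.047]
force: [0.3, -0.4, 0.5]
width: 0.0524
```

```bash
python3 -m inch '1 0 0 0 0 0 0; 1 0 0 0 0 0 0; 1 0 0 0 0 0 0; 1 0 0 0 0 0 0; 1 0 0 0 0 0 0; 1 0 0 0 0 0 0; 1 0 0 -0.03 0 0 0; 1 0 0 -0.1 0 0 0; 1 0 0 -0.2 0 0 0; 1 0 0 -0.3 0 0 0; 1 0 0 -0.42 0 0 0; 1 0 0 -0.42 0 0 0'
```

```text
t: 31.1
eef_pos: [0.4959, 0.1357, 0.1876]
ee_rot: [-3.138, -0.007, 0.047]
force: [2.4, 0.4, -5.8]
width: 0.0229
```

```bash
python3 look.py 15
```

```text
31.1 [0.4959 0.1357 0.1876] [-3.13797741 -0.00653659  0.04677961] 0.022859977422348934 [ 2.4  0.4 -5.8]
```

View pics/w15.png

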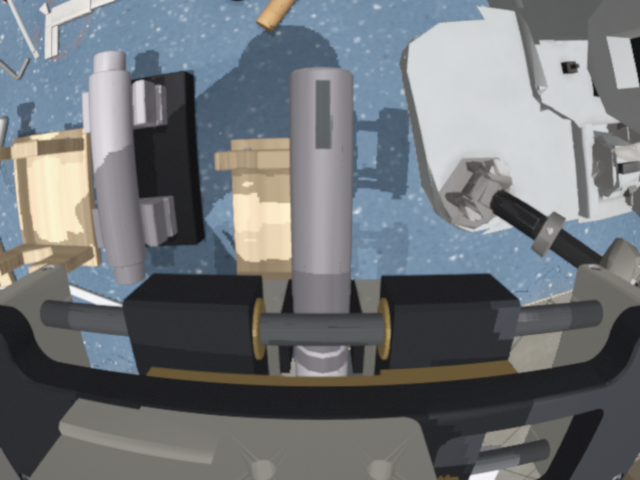

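```bash
python3 -m inch '1 0.01 -0.12 0 0 0 0.01; 1 0.02 -0.27 0 0 0 0.02; 1 0.03 -0.42 0 0 0 0.02; 1 0.05 -0.57 0 0 0 0.02; 1 0.076 -0.72 0 0 0 0.02; 1 0.076 -0.83 0 0 0 0.02; 1 0.076 -0.884 0.04 0 0 0.02; 1 0.076 -0.884 0.12 0 0 0.02; 1 0.076 -0.884 0.177 0 0 0.02; 1 0.076 -0.884 0.177 0 0 0.02; 1 0.076 -0.884 0.177 0 0 0.02; 1 0.076 -0.884 0.177 0 0 0.02'
```

```text
t: 32.4
eef_pos: [0.5048, 0.4004, 0.1304]
ee_rot: [-3.141, -0.001, 0.025]
force: [-0.5, -0.4, -7.1]
width: 0.0227
```

```bash
python3 look.py 16
```

```text
32.4 [0.5048 0.4004 0.1304] [-3.14120580e+00 -5.76617140e-04  2.50449202e-02] 0.022708969336430847 [-0.5 -0.4 -7.1]
```

View pics/w16.png

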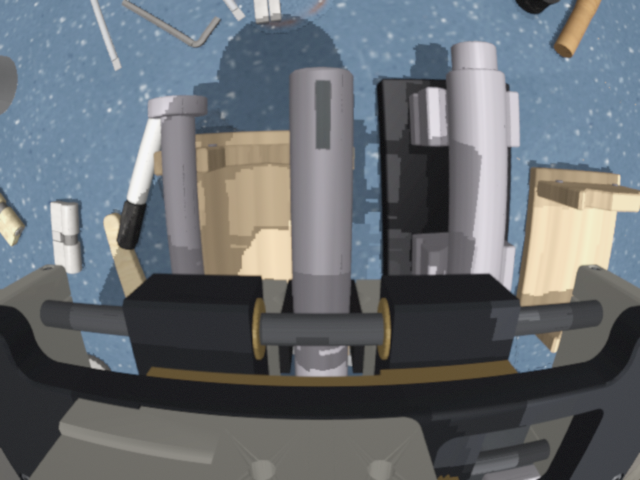

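```bash
python3 -m inch '1 0 0 0.08 0 0 0; 1 0 0 0.14 0 0 0; 1 0 0 0.176 0 0 0; 1 0 0 0.176 0 0 0; 1 0 0 0.176 0 0 0; 1 0 0 0.176 0 0 0'
```

```text
t: 33.1
eef_pos: [0.5049, 0.4009, 0.0782]
ee_rot: [-3.14, -0.001, 0.025]
force: [-0.7, -0.5, -7.4]
width: 0.023
```

```bash
python3 -m inch '1 0 0 0.004 0 0 0; 1 0 0 0.007 0 0 0; 1 0 0 0.010 0 0 0; 1 0 0 0.010 0 0 0; 1 0 0 0.010 0 0 0'
```

```text
t: 33.6
eef_pos: [0.5049, 0.4003, 0.0755]
ee_rot: [-3.141, -0.001, 0.026]
force: [-2.3, -4.2, 5.7]
width: 0.0225
```

```bash
python3 -m inch '0.4 0 0 0 0 0 0; 0.4 0 0 0 0 0 0; 0.4 0 0 0 0 0 0; 0.4 0 0 0 0 0 0; 0.4 0 0 -0.1 0 0 0; 0.4 0 0 -0.25 0 0 0; 0.4 0 0 -0.4 0 0 0; 0.4 0 0 -0.5 0 0 0; 0.4 0 0 -0.5 0 0 0; 0.4 0 0 -0.5 0 0 0'
```

```text
t: 34.6
eef_pos: [0.5045, 0.4007, 0.2247]
ee_rot: [-3.14, -0.001, 0.025]
force: [0.7, -0.0, -1.2]
width: 0.0524
```

```bash
cat > l17.py <<'E'
from look import *
rep("collar",.010,.505,.4805,.090)
rep("plain",.012,.505,.4006,.093)
rep("spindle",.018,.544,.3061,.076)
E
python3 l17.py 17
```

```text
34.6 [0.5045 0.4007 0.2247] [-3.13984827e+00 -8.81079047e-04  2.51642726e-02] 0.052420291924419465 [ 0.7 -0.  -1.2]
wrist collar [4.807e-01 2.180e-02 8.950e-02 2.000e-04] 3362 0.00085 xr [0.4534 0.6005]
scene collar [ 0.4806  0.026   0.0898 -0.0024] 697 0.00116 xr [0.4091 0.5981]
wrist plain [0.4004 0.0246 0.0921 0.0006] 4794 0.00065 xr [0.4359 0.6016]
scene plain [ 0.4006  0.0237  0.0926 -0.001 ] 867 0.00095 xr [0.4102 0.6013]
wrist spindle [0.306  0.0836 0.0756 0.0016] 6348 0.00069 xr [0.4516 0.6397]
scene spindle [ 0.3062  0.0843  0.0761 -0.0014] 1184 0.00085 xr [0.4482 0.6387]
```

View pics/w17.png

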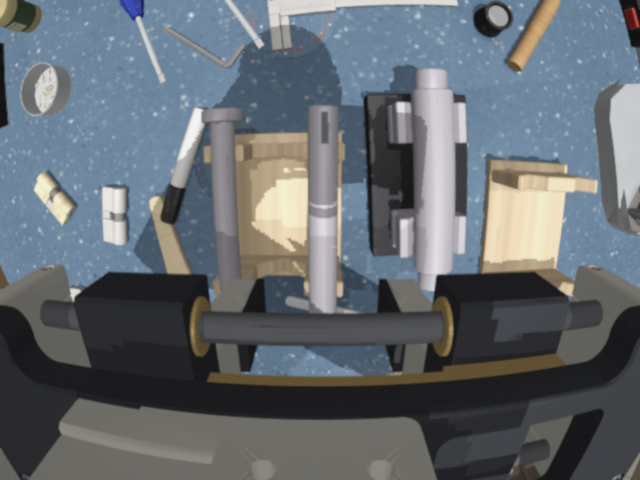

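View pics/s17.png

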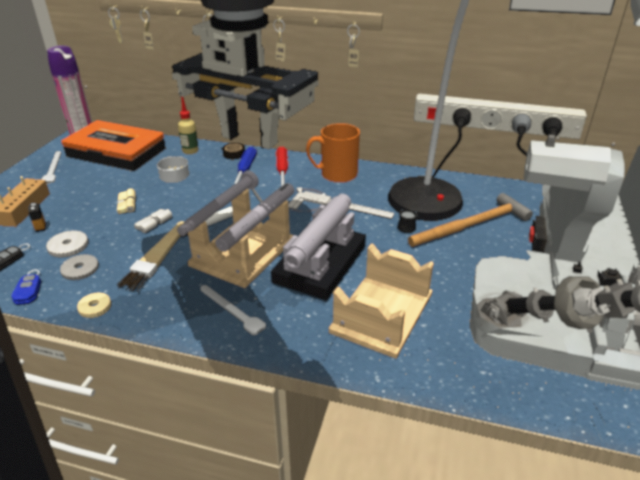

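All three shafts are seated where they belong (wrist view: collar shaft at column ~225, plain at ~322, spindle in the vee blocks at ~433; rest empty). Handing in.

```bash
python3 -c "
from station import arm
print(arm.job_done())"
```

```text
the job is handed in; nothing more can be done
None
```

The job was done in the order asked and handed in at about 35 s of robot time. I moved the collar shaft and then the plain shaft into the two-groove rest, and laid the hollow spindle in the vee blocks. The two shafts then went back into the rack notches they came from, collar end facing the same way. Nothing fell, and the wrist force stayed below 10 N in every reading I took.

After the last release, cylinder fits from the wrist and scene cameras agreed with each other to within about 0.5 mm:

| Part | Axis height (mm) | Expected (mm) | Position |
|---|---|---|---|
| Collar shaft, in the left notch | 89.5 / 89.8 | 90 | within 0.3 mm sideways of where it started |
| Plain shaft, in the right notch | 92.1 / 92.6 | 93 | within 0.3 mm sideways of where it started |
| Spindle, in the vee blocks | 75.6 / 76.1 | 76 | within 0.5 mm of the vee line, about 1 mm from centre lengthwise |

Heights are wrist / scene.

The rest was empty and the gripper was open and well clear of everything. No final check failed. A few wrist fits along the way saw only a short stretch of a shaft and were unreliable, so I used the scene camera for those. Also, early scene and side fits of the empty vees saw only one face, so I used the wrist view there.

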